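Set the counter scale for 300-gram lots

ROBOT

A 6-joint arm with a two-finger parallel gripper is mounted at the origin on the work surface. World frame = base frame: x ahead of the robot, y to its left, z up, the work surface at z = 0. Lengths are in mm, angles in rad, forces in N, time in s.
With the tool pointing down it reaches from about 300 to 775 mm from the base axis. Payload 14.6 kg.
Tool frame: the origin (TCP) lies at the very end of the fingers, on their centre line; the grasp point (between the pads) lies 19 mm behind it (manip.grip_point_offset is the distance from the TCP to the grasp point, in mm); z points along the fingers, y is the line along which they close (so a half turn about z gives the same grasp; the last joint's range is limited). The gripper opens to 94 mm and grips with 3 to 60 N. Pads are 16 mm wide; open, the fingers measure 119 mm over their backs; the gripper's body (75 mm by 177 mm) begins 78 mm behind the grasp point.
Start: joints at [1.044, 0.3, 1.521, -0, 1.321, -0.067], TCP at [244.069, 492.869, 171.246] pointing down, gripper open.
Joint ranges: [-3.03, 3.03], [-0.79, 2.21], [0.23, 2.52], [-1.04, 4.18], [0, 3.07], [-2.55, 2.55]. Speed limits (rad/s): [2.22, 2.22, 2.57, 3.14, 3.14, 3.14].

INTERFACE

Orientations are given as [roll, pitch, yaw] about the fixed x, y, z axes, in that order (R = Rz(yaw) Ry(pitch) Rx(roll)).
In Python, from cell import telemetry, eyes, manip gives the robot as it stands.
- The arm moves only by the tool play_rows, never from a script. Its arguments are lists of equal length, an entry for each row: "translation": the shift along the world's x, y, z in m, a list of three; "yaw": the turn about the world's z in rad. A call has 1 to 12 rows; each row is the pose to reach, as a shift and turn from the pose commanded when the call began; what a row does not reach only later rows make up. A row lasts 1/8 s, in which the tool goes at most 62.5 mm and 10.7 degrees, less where a joint would pass 70% of its speed; a pose out of reach is approached as far as the arm can. A call with a gripper value outside its range is refused whole. "hand" is the opening, from 0 (shut) to 1 (fully open), set as the call begins (left out, the last holds). The fingers move at their own pace and stop on an object; "force" is the grip in N (left out, the last holds). Time passes only in rows, so rows that repeat a pose let the fingers close. It gives the time, the measured TCP pose, the force, the opening and the grip force at its end, in the units of the state.
- telemetry.read_state(): the state, without advancing time (a new reading comes with each control period).
- eyes.camera(name): name is "scene" or "top" or "wrist"; returns a dict with "pixels" (480x640x3 uint8, red, green, blue), "fx", "fy", "cx", "cy" (pixels), "cam_to_world" (4x4, takes a point from camera to world coordinates); the wrist camera has in their place "T_tool_cam" (4x4, takes a point from camera to tool coordinates, whose origin is the TCP and whose axes are the flange's). Camera axes: x right, y up, looking along -z (the intrinsics and any distortion apply to the point x, -y, -z); pixel columns grow to the right and rows downward; lengths in mm; the calibration is good to about 2 mm. The wrist camera is an equidistant fisheye: a pixel r from the principal point sees the ray r / f radians off the axis. A picture is of the moment at which its call begins: read the wrist's pose just before it. There is no depth.
- manip.sign_off(): hands the job in; it is judged then, once.
The state is a dict: "clock": time; "joints": joint angles; "qd": joint speeds; "effort": joint torques, N m; "eef_pos": TCP position; "eef_rot": TCP orientation; "wrist_force": force on the tool from outside, world axes, zero at the start; "moment": the same for the moment, N m; "finger_gap": finger opening in mm; "finger_force": force on a finger pad.
Only numpy, scipy, OpenCV 4.12 (cv2) and the standard library are available. Lean on these libraries where they do the work, as an engineer would, in place of code of your own. Each camera call takes 0.05 s, during which the arm holds its last target. There are 200 camera calls.

TASK

Set the counter scale ready to weigh out 300-gram lots of cutlery: with the fingertips push the big poise along the notched bar until its spring plunger drops into the middle one of the five notches, and push the small poise on the plain bar back until it is home against its zero stop at the pan end. Only push the poises: do not pull the plunger up by its knob, and leave the wares standing and lying around the scale where they are.

Things in the scene. Friction and masses are not known exactly. Their poses are not given: they have to be found in the camera images.
- scale: Grey counter scale, fixed; base 150 x 500 mm, 28 mm high, origin at the centre of its underside. x points away from the worker, y left to the round pan (centre y +165 mm, radius 77, rim 106 mm high). Right of it two rigid level aluminium bars run along y from +77 to -217 mm, tied by cross bars at both ends (tops 94 mm high). A guide frame 124 mm high stands at y -236 mm, x within 20 mm.
- poise (a joint): Big poise along the rear bar, m: 0 at its zero stop at the pan end, growing away from the pan (scale's -y) to 0.222. V notches (14 mm wide, 5 deep) at 0.04, 0.08, 0.12, 0.16, 0.20; the middle one, 0.12, is 300 g. It starts between 0.012 and 0.086. Sliding takes about 1 N on the flat, leaving a notch about 5 N; within about 5 mm of a notch it runs in by itself and stays.
- plunger (a joint): Height of the spring plunger in the big poise, m: 0 while its roller runs on the flat of the bar, about -0.0045 when it has dropped into a notch, positive if it is pulled up by its knob (by up to 8 mm).
- poise_top (a point): Centre of the top of the big poise: a dark steel block 34 mm (across the bar) x 30 mm (along it), from 7 to 35 mm above the rear bar's top, with cheeks down both sides of the bar; it moves only along the bar. Its upright end faces, 15 mm either side of this point along the bar, are for pushing.
- plunger_top (a point): Top of the round steel knob (14 mm across, 12 mm high) of the spring plunger, over the middle of the big poise: 17 mm above the poise's top on the flat, 12 to 13 mm when dropped into a notch.
- notch_mid (a point): The middle notch, level with the top of the rear bar (10 mm wide, 34 mm beyond the scale's origin, top 110 mm above the counter). The seated big poise is centred over it.
- rider (a joint): Travel of the small poise along the front bar, m: 0 home against its zero stop at the pan end, growing away from the pan, up to 0.21. It stays where it is left; sliding takes about 1 N.
- rider_top (a point): Centre of the top of the small poise: a dark steel block 26 mm (across the bar) x 22 mm (along the bar), from 1 to 23 mm above the front bar's top, with cheeks down the sides. Its end faces are 11 mm either side of this point along the bar.
- zero_front (a point): The point on top of the plain front bar (8 mm wide, 34 mm nearer than the scale's origin, top 85 mm above the counter) over which the small poise is centred when home.
- fork: Steel table fork, 190 mm long, 8 mm high, lying in front of the scale, its own x axis along its length; origin under its centre. A bystander.
- spoon: Spoon with wooden handle, 190 mm long, 20 mm high, lying in front of the scale, its own x axis along its length; origin under its centre. A bystander.
- napkin_ring: Steel napkin ring, 46 mm across, 30 mm high, standing on end in front of the scale; origin at the centre of its underside. A bystander.
- egg_cup: White egg cup, 48 mm across, 60 mm high, beyond the scale; origin at the centre of its underside. A bystander.
- mug: White mug, 80 mm across, 88 mm high, beyond the scale; origin at the centre of its underside. A bystander.
- bowl: Blue bowl, 110 mm across, 50 mm high, beyond the scale; origin at the centre of its underside. A bystander.
- caster: Steel sugar caster, 52 mm across, 104 mm high, standing beyond the beam end of the scale; origin at the centre of its underside. A bystander.

How it is judged (in metres and radians):
At the end, for the whole second after the job is handed in: The big poise stands at the middle notch within 2.5 mm along the bar with its plunger dropped in by at least 3 mm, and the small poise is within 3 mm of its zero stop (value of joint poise between 0.1175 and 0.1225 m and value of joint plunger below -0.003 m and value of joint rider below 0.003 m); the robot touches nothing.
It fails at once if the plunger of the big poise is pulled up more than 4 mm off the bar (value of joint plunger above 0.004 m).
It fails at once if a bystander is moved by more than 20 mm (distance of any of fork, spoon, napkin_ring, egg_cup, mug, bowl, caster from where it was at the start of the episode above 0.02 m).
It also fails if it takes over 64 s, if anything falls off the work surface, if the arm or the gripper's body presses on something with over 40 N, if the wrist force passes 120 N, or if a joint passes its speed limit or range.

## Working session

There is one attempt and no reset: what is moved stays moved. The work goes in short steps, Python scripts to look and compute and a tool call to move; the robot and the scene stay as the last step left them, time stands still between calls to the robot, and variables do not carry over. Pictures are saved under pics/ and viewed, at most 10 in all, crops included, and the job is handed in when it is done.

Besides the shell and the picture viewer there is one more tool, called after "Call:" as name(argument=value, ...) on one line, values as JSON. play_rows: Moves the arm, as the interface text tells. Its arguments: {"type":"object","properties":{"translation":{"type":"array","items":{"type":"array","items":{"type":"number"}}},"yaw":{"type":"array","items":{"type":"number"}},"hand":{"type":"number"},"force":{"type":"number"}},"required":["translation","yaw"]}

```bash
mkdir -p pics
python3 - <<'E'
from cell import telemetry, eyes, manip
import cv2,numpy as np
s=telemetry.read_state();print(s)
for n in("scene","top"):
    c=eyes.camera(n);cv2.imwrite(f"pics/{n}0.png",c["pixels"][:,:,::-1]);print(n,c["fx"],c["fy"],c["cx"],c["cy"],np.round(c["cam_to_world"],3).tolist(),[k for k in c])
E
```

```text
{'clock': 0.0, 'joints': array([ 1.04440997e+00,  3.00476194e-01,  1.52153984e+00,  8.48962447e-06,
        1.32068795e+00, -6.66209928e-02]), 'qd': array([ 0.00064534, -0.00036659, -0.00022736, -0.00080919, -0.000596  ,
       -0.00191154]), 'effort': array([ 1.46060679e-04, -5.31794214e+01, -3.52752256e+01,  7.08879204e-02,
        2.41916638e-02, -5.03516742e-05]), 'eef_pos': array([243.92534247, 492.63784927, 170.70099892]), 'eef_rot': array([-3.14048433e+00, -8.21883160e-05,  2.68182514e+00]), 'wrist_force': array([0.40707034, 0.56809326, 0.27968699]), 'moment': array([-0.00038567, -0.01683137,  0.02070198]), 'finger_force': 0.0, 'finger_gap': 94.20554558612953}
scene 544.0858375116682 544.0858375116682 315.03499908671 239.42086341794504 [[-0.179, -0.808, 0.562, 1069.056], [0.984, -0.14, 0.112, 73.991], [-0.012, 0.573, 0.82, 826.056], [0.0, 0.0, 0.0, 1.0]] ['pixels', 'fx', 'fy', 'cx', 'cy', 'cam_to_world']
top 555.1683208608255 555.1683208608255 326.9604397383955 243.17864070497552 [[-0.001, 0.993, -0.115, 471.099], [-1.0, 0.001, 0.017, 11.903], [0.017, 0.115, 0.993, 1079.217], [0.0, 0.0, 0.0, 1.0]] ['pixels', 'fx', 'fy', 'cx', 'cy', 'cam_to_world']
```

View pics/top0.png

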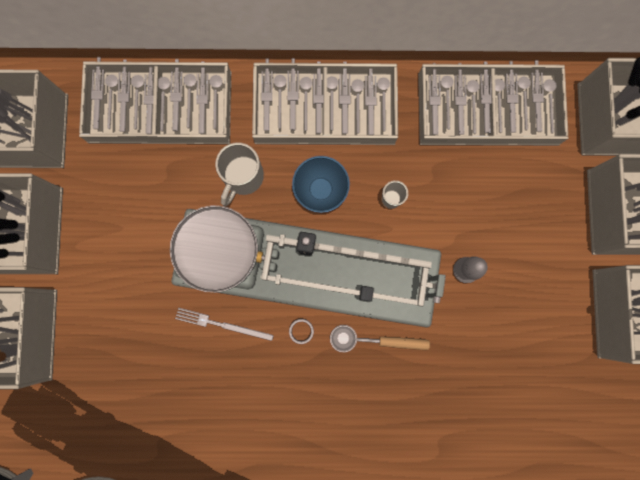

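View pics/scene0.png

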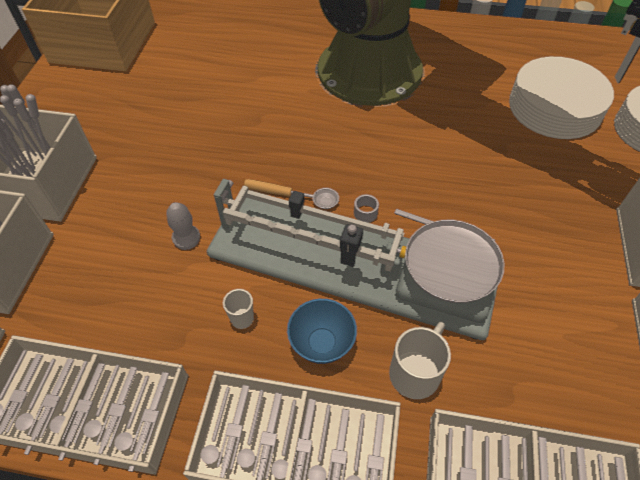

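Top view: the big poise is near px (306,243), the small poise near (366,293), the pan at (214,248), and the guide frame at (437,287). Next I'll refine these.

```bash
cat > h.py <<'E'
import numpy as np,cv2
from cell import telemetry, eyes, manip
def onplane(c,uv,z):
    uv=np.atleast_2d(uv).astype(float);T=c["cam_to_world"]
    d=np.c_[(uv[:,0]-c["cx"])/c["fx"],-(uv[:,1]-c["cy"])/c["fy"],-np.ones(len(uv))]@T[:3,:3].T
    return T[:3,3]+d*((z-T[2,3])/d[:,2])[:,None]
def tilt(uvs): pass
E
python3 - <<'E'
from h import *
c=eyes.camera("top");im=c["pixels"];b=im[:,:,::-1]
cv2.imwrite("pics/topz.png",cv2.resize(b[195:335,160:460],None,fx=2.6,fy=2.6,interpolation=cv2.INTER_CUBIC))
hsv=cv2.cvtColor(b,cv2.COLOR_BGR2HSV)
# bars: bright low-saturation pixels right of pan
m=((hsv[:,:,2]>185)&(hsv[:,:,1]<60)).astype(np.uint8);m[:, :268]=0;m[:,425:]=0;m[:230]=0;m[310:]=0
n,l,st,ce=cv2.connectedComponentsWithStats(m)
for i in range(1,n):
    if st[i,4]>15: print("bright",st[i],ce[i].round(1))
d=(im.max(2)<60).astype(np.uint8);d[:225]=0;d[310:]=0;d[:,:260]=0;d[:,:]=d
n,l,st,ce=cv2.connectedComponentsWithStats(d)
for i in range(1,n):
    if st[i,4]>15: print("dark",st[i],ce[i].round(1))
# base outline green-grey
g=((hsv[:,:,0]>50)&(hsv[:,:,0]<110)&(hsv[:,:,1]<70)&(hsv[:,:,2]>60)&(hsv[:,:,2]<150)).astype(np.uint8)
g[:205]=0;g[330:]=0;g[:,:165]=0;g[:,450:]=0
print(cv2.minAreaRect(cv2.findNonZero(g)))
E
```

```text
bright [268 235  29  11 141] [281.9 239.7]
bright [268 243   4  22  55] [269.  250.9]
bright [319 244  15   7  69] [326. 247.]
bright [341 248  15   7  70] [348.2 250.7]
bright [364 252  15   6  71] [371.  254.4]
bright [386 255  15   7  72] [393.3 258.1]
bright [409 259  16   7  79] [416.6 262. ]
bright [419 268   6  37 114] [422.2 289.8]
bright [268 275  91  20 383] [312.2 284.8]
bright [374 293  43  12 179] [395.  298.6]
dark [297 246  17  10  73] [304.4 252. ]
dark [429 276   9   4  28] [433.1 277.8]
dark [426 294   9   3  23] [430. 295.]
((320.5, 208.5), (7.0, 37.0), 90.0)
```

View pics/topz.png

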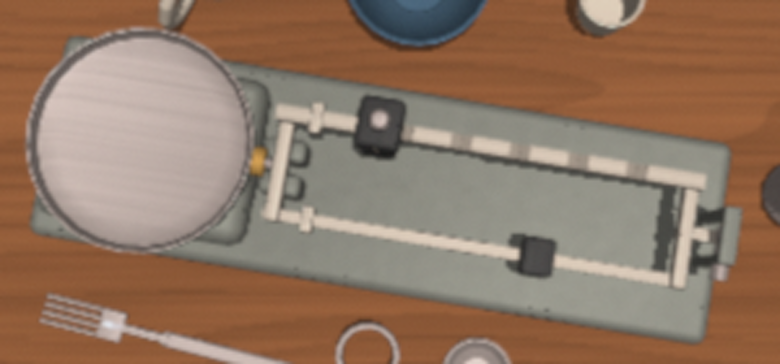

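Run:
```python
from h import *
c=eyes.camera("top")
p=onplane(c,[[326,247],[348.2,250.7],[371,254.4],[393.3,258.1],[416.6,262]],110)
dd,_,_,_=p0=cv2.fitLine(p[:,:2].astype(np.float32),cv2.DIST_L2,0,0,0).ravel();u=np.array([p0[0],p0[1]]);u*=-np.sign(u[1])
print("u",u,"ang",np.arctan2(-u[1],-u[0]))
n=onplane(c,[[337.5,249],[360,252.6],[382.3,256.3],[405.3,260.2]],110);print("notches",n.round(1).tolist(),np.diff(n[:,:2]@u))
k=lambda x,y:[160+x/2.6,195+y/2.6]
P=onplane(c,k(381,118),147)[0];K=onplane(c,k(380,119),160)[0];R=onplane(c,k(537,254),108)[0]
S=onplane(c,[k(316,117)],112)[0];F=onplane(c,[k(306,219)],90)[0]
for nme,q in dict(P=P,K=K,R=R,S=S,F=F).items(): print(nme,q.round(1), "along rel notch3",round((q-n[1])[:2]@u,1),"across",round((q-n[1])[:2]@[u[1],-u[0]],1))
# scene check, dark blobs
s=eyes.camera("scene");im=s["pixels"]
for nme,uv,z in(("knob",(351.5,230),162),("ridertop",(296,195),108)): print(nme,onplane(s,[uv],z).round(1))
```

```text
u [-0.16275597 -0.9866664 ] ang 1.4073131
notches [[573.0, -23.6, 110.0], [566.6, -63.1, 110.0], [560.2, -102.2, 110.0], [553.3, -142.6, 110.0]] [40.01356166 39.68992598 40.9519027 ]
P [583.6  30.1 147. ] along rel notch3 -94.7 across -1.6
K [581.4  30.5 160. ] along rel notch3 -94.7 across 0.6
R [496.5 -74.1 108. ] along rel notch3 22.3 across 67.4
S [588.5  74.6 112. ] along rel notch3 -139.4 across 0.9
F [520.9  82.2  90. ] along rel notch3 -135.9 across 68.8
knob [[587.7  34.5 162. ]]
ridertop [[491.6 -72.5 108. ]]
```

Call:
play_rows(translation=[[0.028,-0.036,0.02],[0.057,-0.072,0.04],[0.085,-0.109,0.04],[0.114,-0.145,0.04],[0.142,-0.181,0.04],[0.171,-0.217,0.04],[0.2,-0.254,0.04],[0.228,-0.29,0.04],[0.257,-0.326,0.04],[0.285,-0.362,0.04],[0.3426,-0.4353,0.04],[0.3426,-0.4353,0.04]], yaw=[-0.11,-0.22,-0.33,-0.44,-0.55,-0.66,-0.77,-0.88,-0.99,-1.1,-1.2,-1.274], hand=0, force=10)

```text
clock: 1.75
eef_pos: [587.8, 55.1, 210.8]
eef_rot: [-3.141, 0.0, 1.403]
wrist_force: [-0.8, 0.6, -1.2]
finger_gap: 0.3
finger_force: 0.0
```

Call:
play_rows(translation=[[0,0,0],[0,0,0],[0,0,0]], yaw=[0,0,0])

```text
clock: 2.12
eef_pos: [586.3, 58.5, 211.5]
eef_rot: [3.141, -0.0, 1.41]
wrist_force: [-0.8, -0.4, 0.3]
finger_gap: 0.7
finger_force: 0.0
```

Run:
```python
from h import *
s=telemetry.read_state();print(s["eef_pos"],s["eef_rot"],s["finger_gap"],s["wrist_force"])
c=eyes.camera("wrist");cv2.imwrite("pics/w1.png",c["pixels"][:,:,::-1]);print({k:v for k,v in c.items() if k!="pixels"})
```

```text
[586.25245029  58.53516218 211.4869319 ] [ 3.14135592e+00 -1.49348191e-04  1.40961801e+00] 0.7370099909066925 [-0.80073153 -0.41064545  0.34565106]
{'fx': 371.64829954431775, 'fy': 371.64829954431775, 'cx': 321.92112149666707, 'cy': 237.98174552969888, 'T_tool_cam': array([[-8.95731713e-04,  9.64852361e-01,  2.62791019e-01,
         7.61838136e+01],
       [ 9.99999442e-01,  1.01139959e-03, -3.04881296e-04,
         4.79986803e-01],
       [-5.59952166e-04,  2.62790599e-01, -9.64852728e-01,
        -2.14423904e+02],
       [ 0.00000000e+00,  0.00000000e+00,  0.00000000e+00,
         1.00000000e+00]])}
```

View pics/w1.png

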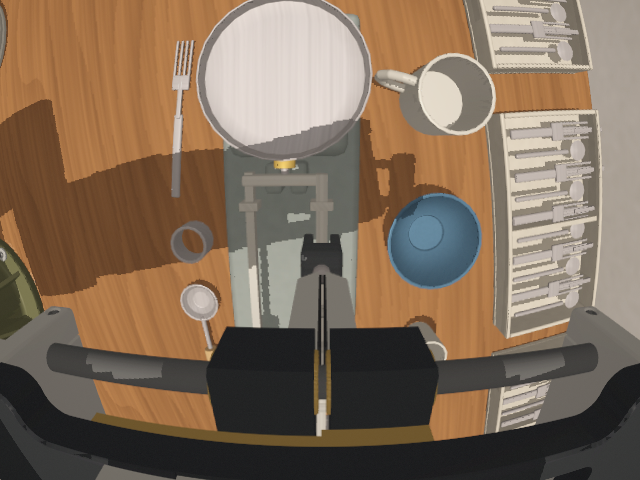

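The wrist view shows the rear stop at px (321,206), the front stop at (248,206), the poise's pan-side edge near row 237–247, and the fingertip at about (321,278). I'll check these against the top-view numbers.

```bash
cat >> h.py <<'E'
N3=np.array([566.6,-63.1]);U=np.array([-0.16276,-0.98667]);V=np.array([-0.98667,0.16276])
from scipy.spatial.transform import Rotation as Ro
def wray(c,s,uv,z):
    x,y=uv[0]-c["cx"],uv[1]-c["cy"];r=np.hypot(x,y);t=r/c["fx"]
    d=np.array([np.sin(t)*x/r,-np.sin(t)*y/r,-np.cos(t)])
    T=np.eye(4);T[:3,:3]=Ro.from_euler("xyz",s["eef_rot"]).as_matrix();T[:3,3]=s["eef_pos"];T=T@c["T_tool_cam"]
    d=T[:3,:3]@d;return T[:3,3]+d*(z-T[2,3])/d[2]
def rel(p): return ((p[:2]-N3)@U).round(1),((p[:2]-N3)@V).round(1)
E
python3 - <<'E'
from h import *
s=telemetry.read_state();c=eyes.camera("wrist");b=c["pixels"][:,:,::-1].copy()
print("tcp",rel(s["eef_pos"]))
for n,uv,z in(("stop",(321,206),112),("stopL",(248,206),88),("edge",(321,247),145),("edgehi",(321,237),145),("knob",(321,266),160)): print(n,wray(c,s,uv,z).round(1),rel(wray(c,s,uv,z)))
cv2.imwrite("pics/w1z.png",cv2.resize(b[160:300,220:400],None,fx=4,fy=4,interpolation=cv2.INTER_CUBIC))
E
```

```text
tcp (np.float64(-123.2), np.float64(0.3))
stop [589.2  77.4 112. ] (np.float64(-142.3), np.float64(0.5))
stopL [521.2  84.5  88. ] (np.float64(-138.2), np.float64(68.8))
edge [584.9  50.9 145. ] (np.float64(-115.4), np.float64(0.5))
edgehi [586.3  58.9 145. ] (np.float64(-123.6), np.float64(0.5))
knob [583.2  40.4 160. ] (np.float64(-104.9), np.float64(0.4))
```

View pics/w1z.png

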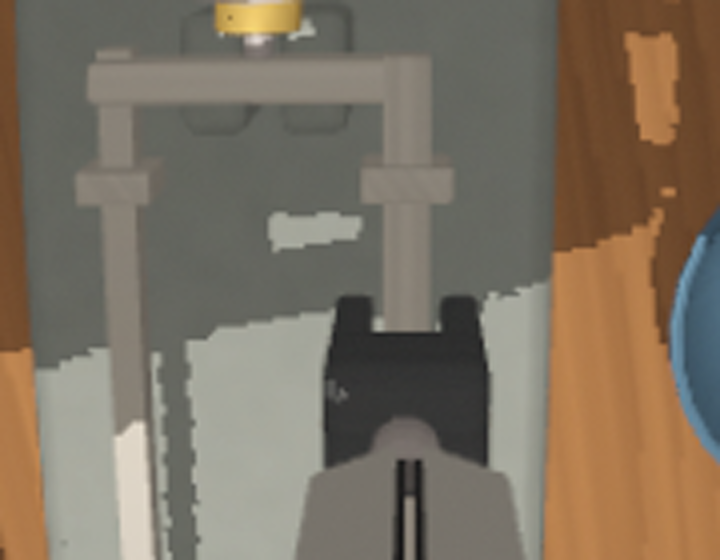

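Call:
play_rows(translation=[[0.0004,0.0022,-0.02],[0.0004,0.0022,-0.04],[0.0004,0.0022,-0.055],[0.0004,0.0022,-0.065],[0.0004,0.0022,-0.072],[0.0004,0.0022,-0.079],[0.0004,0.0022,-0.085],[0.0004,0.0022,-0.085],[0.0004,0.0022,-0.085]], yaw=[0,0,0,0,0,0,0,0,0])

```text
clock: 3.35
eef_pos: [587.2, 59.8, 126.5]
eef_rot: [3.141, -0.0, 1.408]
wrist_force: [-0.1, 0.8, 0.1]
finger_gap: 0.4
finger_force: 0.0
```

Call:
play_rows(translation=[[-0.001,-0.0059,0],[-0.002,-0.0118,0],[-0.0029,-0.0178,0],[-0.0039,-0.0237,0],[-0.0049,-0.0296,0],[-0.0059,-0.0355,0],[-0.0068,-0.0414,0],[-0.0078,-0.0474,0],[-0.0088,-0.0533,0],[-0.0098,-0.0592,0],[-0.0107,-0.0651,0],[-0.0117,-0.071,0]], yaw=[0,0,0,0,0,0,0,0,0,0,0,0])

```text
clock: 4.85
eef_pos: [575.3, -11.7, 126.2]
eef_rot: [-3.142, -0.0, 1.408]
wrist_force: [0.2, 0.2, 0.7]
finger_gap: 0.7
finger_force: 0.0
```

Run:
```python
from h import *
s=telemetry.read_state();print(s["eef_pos"],rel(s["eef_pos"]),s["wrist_force"])
c=eyes.camera("top");b=c["pixels"][:,:,::-1]
c2=eyes.camera("scene");b2=c2["pixels"][:,:,::-1]
f=lambda a:cv2.resize(a,(400,400),interpolation=cv2.INTER_CUBIC)
cv2.imwrite("pics/p2.png",np.hstack([f(b[195:315,280:400]),f(b2[170:290,240:360])]))
```

```text
[575.30068671 -11.65067557 126.24042407] (np.float64(-52.2), np.float64(-0.2)) [0.16544639 0.15336589 0.70666174]
```

View pics/p2.png

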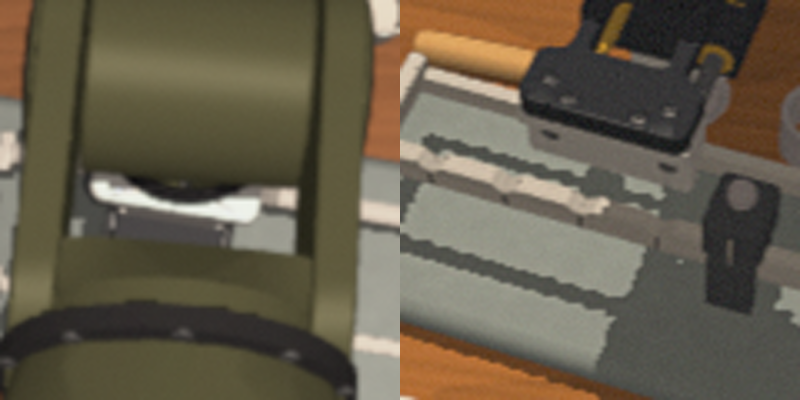

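The right half (scene crop) shows the poise with its knob near px (342,228), so it has moved only a little. I'll project the TCP to see where the finger is relative to it.

```bash
cat >> h.py <<'E'
def proj(c,p):
    q=np.linalg.inv(c["cam_to_world"])@np.r_[p,1];return c["cx"]-c["fx"]*q[0]/q[2],c["cy"]+c["fy"]*q[1]/q[2]
E
python3 - <<'E'
from h import *
s=telemetry.read_state();c=eyes.camera("scene");b=c["pixels"][:,:,::-1].copy()
print(s["wrist_force"],"tcp px",proj(c,s["eef_pos"]))
for a in(-95,-80,-40,0): print(a,"knob px",proj(c,np.r_[N3+a*U,162]),proj(c,np.r_[N3+a*U,158]))
r=b[80:320,180:440];cv2.imwrite("pics/p3.png",cv2.resize(r,None,fx=2.5,fy=2.5,interpolation=cv2.INTER_CUBIC))
E
```

```text
[0.36625937 0.2547666  0.32847996] tcp px (np.float64(322.61896957491933), np.float64(232.93659352705762))
-95 knob px (np.float64(349.5146105003414), np.float64(226.65166231950644)) (np.float64(349.4085158809147), np.float64(228.21075890865765))
-80 knob px (np.float64(340.0820473783506), np.float64(224.034165770559)) (np.float64(340.0136493749253), np.float64(225.59792648622104))
-40 knob px (np.float64(315.2631560031079), np.float64(217.1470279180759)) (np.float64(315.2926395392714), np.float64(218.72269776713355))
0 knob px (np.float64(290.91989439513077), np.float64(210.39187532328924)) (np.float64(291.04354555635354), np.float64(211.9787148768084))
```

View pics/p3.png

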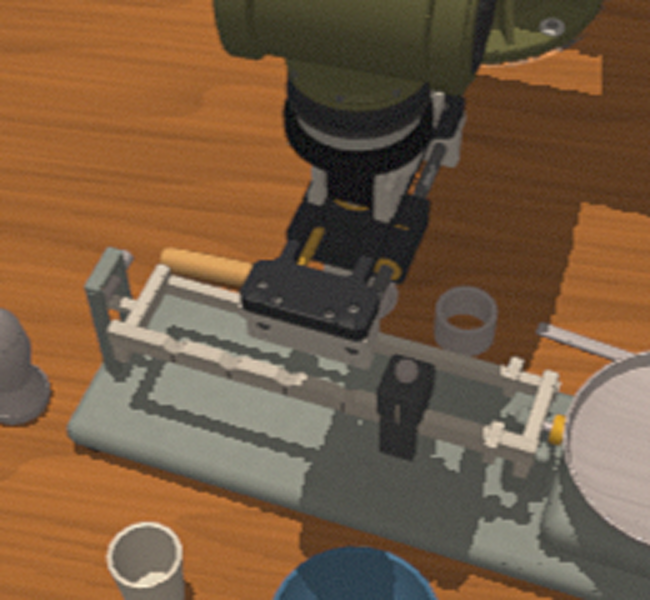

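The scene crop shows the poise knob at about px (343,228), near notch 1, and the gripper body hides the fingertip. A wrist view should settle where the finger is.

Run:
```python
from h import *
s=telemetry.read_state();print(s["eef_pos"],s["clock"])
c=eyes.camera("wrist");b=c["pixels"][:,:,::-1]
s2=eyes.camera("scene");d=s2["pixels"][:,:,::-1]
z=cv2.resize(b[120:340,200:440],(400,367),interpolation=cv2.INTER_CUBIC)
y=cv2.resize(d[175:285,265:385],(400,367),interpolation=cv2.INTER_CUBIC)
cv2.imwrite("pics/w3.png",np.hstack([z,y]))
```

```text
[575.34702257 -11.48566505 126.24343205] 5.0
```

View pics/w3.png

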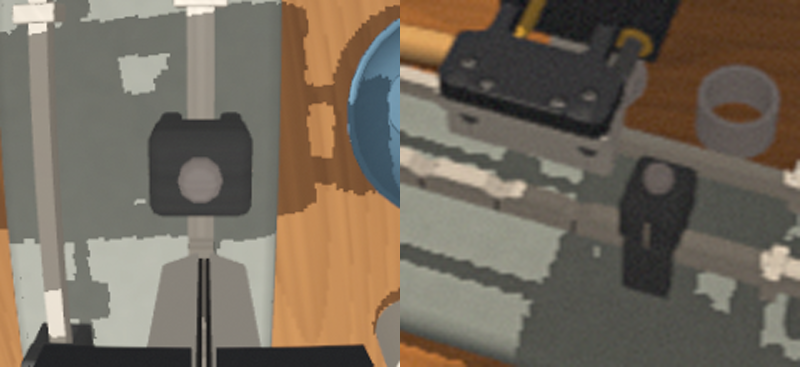

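The wrist crop shows the knob at px (320,228), the poise's top edges at rows ~193 and 249, a notch at row ~265, and the tip at row ~274. I'll cast those rays.

Run:
```python
from h import *
s=telemetry.read_state();c=eyes.camera("wrist")
print("tcp",rel(s["eef_pos"]))
for n,uv,z in(("knob",(320,228),160),("farbot",(320,192),117),("fartop",(320,192),145),("neartop",(320,249),145),("notch",(321,266),110),("stop",(317,128),112),("tip",(322,274),126)): print(n,rel(wray(c,s,uv,z)))
```

```text
tcp (np.float64(-52.7), np.float64(-0.2))
knob (np.float64(-84.8), np.float64(0.2))
farbot (np.float64(-96.8), np.float64(0.4))
fartop (np.float64(-100.9), np.float64(0.3))
neartop (np.float64(-69.3), np.float64(0.3))
notch (np.float64(-46.9), np.float64(-0.1))
stop (np.float64(-135.7), np.float64(2.2))
tip (np.float64(-47.4), np.float64(-0.8))
```

The finger ended up on the far side of the poise, which is now near notch 1. I'll lift, go back behind it, and push in small steps while watching the force.

Call:
play_rows(translation=[[-0.0005,-0.003,0.02],[-0.0005,-0.003,0.045],[-0.0005,-0.003,0.06],[0.0,0.0,0.062],[0.004,0.024,0.062],[0.0088,0.054,0.062],[0.01,0.0605,0.062],[0.01,0.0605,0.055],[0.01,0.0605,0.03],[0.01,0.0605,0.008],[0.01,0.0605,-0.003],[0.01,0.0605,-0.003]], yaw=[0,0,0,0,0,0,0,0,0,0,0,0])

```text
clock: 6.65
eef_pos: [585.1, 48.7, 122.6]
eef_rot: [-3.14, 0.0, 1.407]
wrist_force: [0.1, 0.1, 0.1]
finger_gap: 0.7
finger_force: 0.0
```

Call:
play_rows(translation=[[0,0,0],[-0.0005,-0.003,0],[-0.001,-0.006,0],[-0.001,-0.006,0]], yaw=[0,0,0,0])

```text
clock: 7.15
eef_pos: [584.4, 43.0, 123.4]
eef_rot: [3.141, -0.0, 1.407]
wrist_force: [-1.1, 0.0, 0.4]
finger_gap: 0.5
finger_force: 0.0
```

Call:
play_rows(translation=[[-0.0003,-0.002,0],[-0.0007,-0.004,0],[-0.0007,-0.004,0]], yaw=[0,0,0])

```text
clock: 7.52
eef_pos: [583.6, 39.1, 123.2]
eef_rot: [-3.142, 0.0, 1.408]
wrist_force: [0.6, 0.0, -0.4]
finger_gap: 0.0
finger_force: 0.0
```

Call:
play_rows(translation=[[-0.0003,-0.002,0],[-0.0007,-0.004,0],[-0.0007,-0.004,0]], yaw=[0,0,0])

```text
clock: 7.9
eef_pos: [583.0, 35.1, 123.3]
eef_rot: [-3.142, -0.0, 1.408]
wrist_force: [0.2, 1.0, 0.7]
finger_gap: 0.6
finger_force: 0.0
```

Run:
```python
from h import *
s=telemetry.read_state();print("tcp",rel(s["eef_pos"]),s["wrist_force"])
c=eyes.camera("scene");b=c["pixels"].astype(int)
# knob: brightish pixels surrounded by dark in region along bar
g=b[200:260,270:370].max(2);d=(g<75).astype(np.uint8)
n,l,st,ce=cv2.connectedComponentsWithStats(d)
for i in range(1,n):
    if st[i,4]>40: print(st[i]+[270,200,0,0,0],ce[i]+[270,200])
```

```text
tcp (np.float64(-99.6), np.float64(-0.1)) [0.18358232 0.99721916 0.70794347]
[289 200  15  18 188] [295.40425532 208.0106383 ]
[ 312  200   58   28 1175] [342.54723404 210.93531915]
[330 231  24  29 460] [339.73913043 245.08695652]
```

Call:
play_rows(translation=[[-0.0003,-0.002,0],[-0.0007,-0.004,0],[-0.0007,-0.004,0]], yaw=[0,0,0])

```text
clock: 8.32
eef_pos: [582.2, 31.1, 123.2]
eef_rot: [-3.142, 0.0, 1.408]
wrist_force: [-0.1, 0.1, -0.4]
finger_gap: 0.5
finger_force: 0.0
```

Call:
play_rows(translation=[[-0.0003,-0.002,0],[-0.0007,-0.004,0],[-0.0007,-0.004,0]], yaw=[0,0,0])

```text
clock: 8.7
eef_pos: [581.6, 27.1, 123.3]
eef_rot: [3.142, -0.0, 1.408]
wrist_force: [0.6, -0.8, 0.1]
finger_gap: 0.5
finger_force: 0.0
```

```bash
cat >> h.py <<'E'
def pix(tag=None):
    s=telemetry.read_state();print("tcp",rel(s["eef_pos"]),s["wrist_force"].round(1))
    c=eyes.camera("scene");w=eyes.camera("wrist")
    for nm,b,(x0,y0,x1,y1) in(("scene",c["pixels"],(240,200,380,275)),("wrist",w["pixels"],(280,140,360,300))):
        d=(b[y0:y1,x0:x1].max(2)<75).astype(np.uint8)
        n,l,st,ce=cv2.connectedComponentsWithStats(d)
        for i in range(1,n):
            if st[i,4]>100: print(nm,st[i]+[x0,y0,0,0,0],(ce[i]+[x0,y0]).round(1))
    if tag:
        z=cv2.resize(w["pixels"][120:340,200:440,::-1],(400,367),interpolation=cv2.INTER_CUBIC)
        y=cv2.resize(c["pixels"][175:285,235:355,::-1],(400,367),interpolation=cv2.INTER_CUBIC)
        cv2.imwrite(f"pics/{tag}.png",np.hstack([z,y]))
E
python3 -c "
from h import *
pix('w4')"
```

```text
tcp (np.float64(-91.4), np.float64(-0.1)) [ 0.6 -0.8  0.1]
scene [289 200  15  18 184] [295.3 208. ]
scene [ 306  200   64   26 1106] [336.7 209.8]
scene [330 231  24  34 516] [339.9 246.8]
wrist [ 291  242   59   58 1672] [319.  265.3]
```

View pics/w4.png

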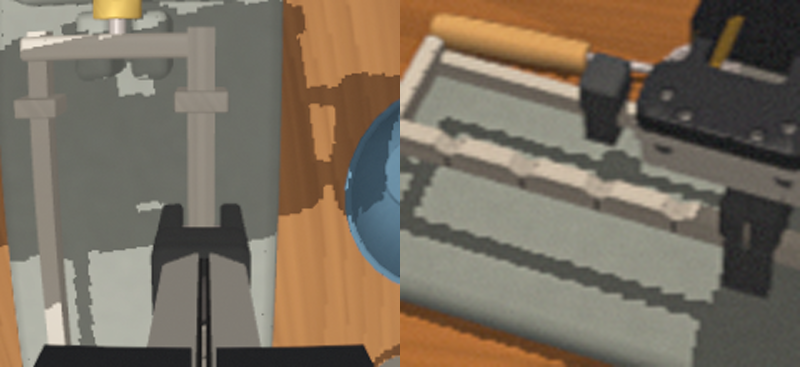

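The picture explains it. The closed fingertips show at row 274, while the reported TCP would project to about row 266. So the real tips sit roughly 30 mm higher than reported, and the first pass slid over the dropped knob. I'll back off toward the pan and go lower in steps.

Call:
play_rows(translation=[[0.001,0.006,0],[0.002,0.0125,0],[0.0035,0.0213,0],[0.0035,0.0213,0],[0.0035,0.0213,-0.01],[0.0035,0.0213,-0.018],[0.0035,0.0213,-0.023],[0.0035,0.0213,-0.028],[0.0035,0.0213,-0.028]], yaw=[0,0,0,0,0,0,0,0,0])

```text
clock: 9.93
eef_pos: [584.9, 48.5, 94.9]
eef_rot: [-3.141, 0.0, 1.408]
wrist_force: [0.2, 0.4, -0.4]
finger_gap: 0.3
finger_force: 0.0
```

Call:
play_rows(translation=[[-0.0005,-0.003,0],[-0.001,-0.006,0],[-0.001,-0.006,0]], yaw=[0,0,0])

```text
clock: 10.3
eef_pos: [584.2, 42.5, 95.5]
eef_rot: [3.141, -0.0, 1.408]
wrist_force: [-0.4, 1.4, 0.7]
finger_gap: 0.5
finger_force: 0.6
```

Call:
play_rows(translation=[[-0.0005,-0.003,0],[-0.001,-0.006,0],[-0.001,-0.006,0]], yaw=[0,0,0])

```text
clock: 10.68
eef_pos: [583.3, 36.9, 95.5]
eef_rot: [3.141, -0.001, 1.408]
wrist_force: [0.6, 4.6, 1.5]
finger_gap: 0.2
finger_force: 2.0
```

Call:
play_rows(translation=[[-0.0005,-0.003,0],[-0.001,-0.006,0],[-0.001,-0.006,0]], yaw=[0,0,0])

```text
clock: 11.05
eef_pos: [581.9, 30.0, 95.1]
eef_rot: [-3.141, 0.001, 1.407]
wrist_force: [-1.3, 0.6, 0.7]
finger_gap: 0.2
finger_force: 0.0
```

```bash
python3 -c "
from h import *
pix()"
```

```text
tcp (np.float64(-94.3), np.float64(0.1)) [-1.3  0.6  0.7]
scene [289 200  15  18 189] [295.5 208. ]
scene [ 309  200   67   40 1675] [341.3 217.4]
scene [323 241  18  21 268] [331.1 251.2]
```

Contact confirmed: the force rose to 4.6 N, then fell as the poise left notch 1. I'll keep pushing past notch 2.

Call:
play_rows(translation=[[-0.0006,-0.0036,0],[-0.0012,-0.0072,0],[-0.0018,-0.0108,0],[-0.0024,-0.0144,0],[-0.003,-0.018,0],[-0.0036,-0.0216,0],[-0.0042,-0.0252,0],[-0.0048,-0.0288,0],[-0.0054,-0.0324,0],[-0.006,-0.036,0],[-0.0067,-0.0405,0],[-0.0074,-0.045,0]], yaw=[0,0,0,0,0,0,0,0,0,0,0,0])

```text
clock: 12.65
eef_pos: [574.7, -14.7, 95.4]
eef_rot: [3.141, -0.0, 1.408]
wrist_force: [0.0, 2.6, 0.5]
finger_gap: 0.8
finger_force: 1.4
```

Call:
play_rows(translation=[[-0.0005,-0.003,0],[-0.0011,-0.0065,0],[-0.0016,-0.01,0],[-0.0016,-0.01,0]], yaw=[0,0,0,0])

```text
clock: 13.15
eef_pos: [572.9, -24.9, 95.1]
eef_rot: [-3.141, 0.0, 1.407]
wrist_force: [0.7, -0.3, 0.9]
finger_gap: 0.7
finger_force: 0.0
```

```bash
python3 -c "
from h import *
pix()"
```

```text
tcp (np.float64(-38.7), np.float64(0.0)) [ 0.7 -0.3  0.9]
scene [ 269  200   65   29 1170] [298.3 211.2]
scene [290 231  17  22 249] [298.6 241.9]
```

Call:
play_rows(translation=[[-0.0005,-0.003,0],[-0.001,-0.006,0],[-0.0015,-0.009,0],[-0.0015,-0.009,0]], yaw=[0,0,0,0])

```text
clock: 13.75
eef_pos: [571.5, -33.8, 95.3]
eef_rot: [3.142, 0.0, 1.407]
wrist_force: [-0.5, 0.7, 0.2]
finger_gap: 0.2
finger_force: 0.0
```

Call:
play_rows(translation=[[-0.0003,-0.0015,0],[-0.0004,-0.0025,0],[-0.0004,-0.0025,0]], yaw=[0,0,0])

```text
clock: 14.12
eef_pos: [571.2, -36.0, 95.2]
eef_rot: [-3.142, 0.0, 1.408]
wrist_force: [-0.6, -0.9, -0.0]
finger_gap: 0.6
finger_force: 0.0
```

```bash
python3 -c "
from h import *
pix()"
```

```text
tcp (np.float64(-27.5), np.float64(-0.1)) [-0.6 -0.9 -0. ]
scene [ 261  200   64   26 1056] [290.3 209.9]
scene [283 230  18  21 251] [292.3 239.9]
```

Call:
play_rows(translation=[[-0.0002,-0.001,0],[-0.0003,-0.002,0],[-0.0003,-0.002,0]], yaw=[0,0,0])

```text
clock: 14.6
eef_pos: [570.9, -37.6, 95.3]
eef_rot: [3.142, -0.0, 1.408]
wrist_force: [0.9, 4.3, -0.1]
finger_gap: 0.7
finger_force: 2.3
```

```bash
python3 -c "
from h import *
pix()"
```

```text
tcp (np.float64(-25.8), np.float64(-0.1)) [ 0.9  4.3 -0.1]
scene [ 260  200   64   26 1040] [288.9 209.7]
scene [282 229  18  22 243] [291.3 239.8]
```

Call:
play_rows(translation=[[0.0008,0.005,0],[0.0024,0.015,0],[0.0024,0.015,0.02],[0.0024,0.015,0.05],[0.0024,0.015,0.08],[-0.0076,0.005,0.1],[-0.03,-0.02,0.1],[-0.055,-0.045,0.1],[-0.0797,-0.0703,0.1],[-0.0797,-0.0703,0.1],[-0.0797,-0.0703,0.1]], yaw=[0,0,0,0,0,0,0,0,0,0,0])

```text
clock: 16.08
eef_pos: [491.2, -108.1, 195.3]
eef_rot: [3.142, -0.0, 1.407]
wrist_force: [-0.1, 0.4, 1.2]
finger_gap: 0.5
finger_force: 0.0
```

Run:
```python
from h import *
pix()
s=telemetry.read_state();print(s["eef_pos"])
c=eyes.camera("scene");w=eyes.camera("wrist")
y=cv2.resize(c["pixels"][165:275,235:355,::-1],(400,367),interpolation=cv2.INTER_CUBIC)
z=cv2.resize(w["pixels"][120:340,220:460,::-1],(400,367),interpolation=cv2.INTER_CUBIC)
cv2.imwrite("pics/w5.png",np.hstack([z,y]))
```

```text
tcp (np.float64(56.7), np.float64(67.1)) [-0.1  0.4  1.2]
scene [282 200  25  51 745] [294.2 225.8]
wrist [304 174  31  28 838] [319.1 187.7]
[ 491.45621205 -107.74386293  195.10448154]
```

The 4.3 N at the end shows the poise bearing on the notch wall, so it is seated. Next is the small poise: descend beyond it and push toward the pan.

Call:
play_rows(translation=[[0,0,-0.03],[0,0,-0.06],[0,0,-0.085],[0,0,-0.105],[0,0,-0.115],[0,0,-0.122],[0,0,-0.128],[0,0,-0.128]], yaw=[0,0,0,0,0,0,0,0])

```text
clock: 17.27
eef_pos: [491.2, -108.2, 67.2]
eef_rot: [-3.142, -0.0, 1.408]
wrist_force: [-0.3, -0.1, -0.3]
finger_gap: -0.1
finger_force: 0.0
```

Call:
play_rows(translation=[[0.0008,0.005,0],[0.0016,0.01,0],[0.0025,0.015,0],[0.0033,0.02,0],[0.0041,0.025,0],[0.0049,0.03,0],[0.0049,0.03,0]], yaw=[0,0,0,0,0,0,0])

```text
clock: 18.15
eef_pos: [496.1, -77.8, 67.2]
eef_rot: [-3.141, -0.0, 1.408]
wrist_force: [-0.2, -0.0, 0.3]
finger_gap: 0.7
finger_force: 0.0
```

Run:
```python
from h import *
pix()
b=eyes.camera("scene")["pixels"];d=(b[180:240,260:420].max(2)<75).astype(np.uint8)
n,l,st,ce=cv2.connectedComponentsWithStats(d)
for i in range(1,n):
    if st[i,4]>60: print("r",st[i]+[260,180,0,0,0])
```

```text
tcp (np.float64(26.0), np.float64(67.2)) [-0.2 -0.   0.3]
scene [282 200  32  51 831] [296.2 224.6]
wrist [ 293  219   52   54 2304] [317.8 247. ]
r [260 180  36  12 284]
r [282 193  32  47 757]
```

Run:
```python
from h import *
s=telemetry.read_state();c=eyes.camera("wrist")
for r in (219,225,272):
  for z in(80,86,108): print(r,z,rel(wray(c,s,(318,r),z)))
print([tuple(c["pixels"][r,318]) for r in range(205,300,5)])
```

```text
219 80 (np.float64(-5.8), np.float64(68.8))
219 86 (np.float64(-7.1), np.float64(68.8))
219 108 (np.float64(-11.9), np.float64(68.5))
225 80 (np.float64(-2.3), np.float64(68.8))
225 86 (np.float64(-3.8), np.float64(68.8))
225 108 (np.float64(-8.9), np.float64(68.6))
272 80 (np.float64(25.5), np.float64(68.9))
272 86 (np.float64(23.3), np.float64(68.9))
272 108 (np.float64(15.1), np.float64(68.6))
[(np.uint8(168), np.uint8(161), np.uint8(148)), (np.uint8(168), np.uint8(160), np.uint8(148)), (np.uint8(167), np.uint8(160), np.uint8(148)), (np.uint8(168), np.uint8(161), np.uint8(148)), (np.uint8(61), np.uint8(62), np.uint8(61)), (np.uint8(63), np.uint8(63), np.uint8(61)), (np.uint8(72), np.uint8(72), np.uint8(71)), (np.uint8(73), np.uint8(74), np.uint8(72)), (np.uint8(74), np.uint8(74), np.uint8(72)), (np.uint8(71), np.uint8(71), np.uint8(70)), (np.uint8(73), np.uint8(73), np.uint8(72)), (np.uint8(74), np.uint8(73), np.uint8(72)), (np.uint8(72), np.uint8(71), np.uint8(71)), (np.uint8(70), np.uint8(70), np.uint8(70)), (np.uint8(146), np.uint8(140), np.uint8(132)), (np.uint8(127), np.uint8(122), np.uint8(114)), (np.uint8(125), np.uint8(120), np.uint8(113)), (np.uint8(103), np.uint8(100), np.uint8(93)), (np.uint8(101), np.uint8(97), np.uint8(91))]
```

The small poise is moving with the finger. Pushing on.

Call:
play_rows(translation=[[0.0008,0.0048,0],[0.0016,0.0095,0],[0.0024,0.0143,0],[0.0031,0.0191,0],[0.0039,0.0238,0],[0.0047,0.0286,0],[0.0055,0.0334,0],[0.0063,0.0381,0],[0.0071,0.0429,0],[0.0079,0.0477,0],[0.0087,0.0524,0],[0.0094,0.0572,0]], yaw=[0,0,0,0,0,0,0,0,0,0,0,0])

```text
clock: 19.85
eef_pos: [505.6, -20.7, 67.3]
eef_rot: [3.141, 0.0, 1.408]
wrist_force: [-0.2, -0.7, -0.9]
finger_gap: 0.7
finger_force: 0.4
```

Call:
play_rows(translation=[[0.0008,0.0048,0],[0.0016,0.0095,0],[0.0024,0.0143,0],[0.0031,0.0191,0],[0.0039,0.0238,0],[0.0047,0.0286,0],[0.0055,0.0334,0],[0.0063,0.0381,0],[0.0071,0.0429,0],[0.0079,0.0477,0],[0.0087,0.0524,0],[0.0087,0.0524,0]], yaw=[0,0,0,0,0,0,0,0,0,0,0,0])

```text
clock: 21.35
eef_pos: [514.2, 31.7, 67.2]
eef_rot: [-3.142, -0.0, 1.408]
wrist_force: [-1.2, 0.1, 0.9]
finger_gap: 0.4
finger_force: 0.0
```

Call:
play_rows(translation=[[0.0004,0.0025,0],[0.0008,0.005,0],[0.0008,0.005,0]], yaw=[0,0,0])

```text
clock: 21.72
eef_pos: [515.0, 36.5, 67.2]
eef_rot: [3.142, -0.0, 1.408]
wrist_force: [0.3, -0.1, 0.2]
finger_gap: 0.4
finger_force: 0.0
```

Call:
play_rows(translation=[[0.0004,0.0025,0],[0.0008,0.005,0],[0.0008,0.005,0]], yaw=[0,0,0])

```text
clock: 22.1
eef_pos: [515.8, 41.6, 67.2]
eef_rot: [3.142, -0.0, 1.408]
wrist_force: [0.1, 0.3, -0.4]
finger_gap: 0.7
finger_force: 0.0
```

Call:
play_rows(translation=[[0.0003,0.002,0],[0.0005,0.003,0],[0.0005,0.003,0]], yaw=[0,0,0])

```text
clock: 22.48
eef_pos: [516.3, 44.5, 67.2]
eef_rot: [-3.142, -0.0, 1.408]
wrist_force: [-0.4, -0.0, 0.2]
finger_gap: 0.6
finger_force: 0.0
```

Call:
play_rows(translation=[[0.0002,0.001,0],[0.0003,0.002,0],[0.0003,0.002,0]], yaw=[0,0,0])

```text
clock: 22.85
eef_pos: [516.6, 46.5, 67.3]
eef_rot: [3.142, -0.0, 1.408]
wrist_force: [-0.3, -0.1, 0.2]
finger_gap: 0.8
finger_force: 0.0
```

Run:
```python
from h import *
s=telemetry.read_state();c=eyes.camera("wrist");print(rel(s["eef_pos"]),s["wrist_force"])
print([int(c["pixels"][r,328].max()) for r in range(180,290,3)])
print([int(c["pixels"][r,312].max()) for r in range(180,290,3)])
```

```text
(np.float64(-100.0), np.float64(67.2)) [-0.33071845 -0.10096756  0.20463078]
[111, 111, 113, 113, 114, 113, 113, 127, 127, 151, 149, 149, 148, 138, 61, 57, 53, 54, 58, 63, 63, 66, 65, 65, 62, 65, 66, 64, 64, 61, 61, 60, 133, 133, 133, 133, 133]
[153, 153, 153, 153, 153, 152, 152, 150, 126, 149, 148, 150, 151, 147, 143, 95, 54, 53, 59, 63, 63, 66, 65, 65, 62, 63, 64, 63, 62, 62, 62, 60, 133, 133, 133, 134, 133]
```

Call:
play_rows(translation=[[0.0002,0.001,0],[0.0003,0.002,0],[0.0003,0.002,0]], yaw=[0,0,0])

```text
clock: 23.28
eef_pos: [516.9, 48.5, 67.3]
eef_rot: [3.142, -0.0, 1.408]
wrist_force: [0.1, -0.3, -0.4]
finger_gap: 0.7
finger_force: 0.0
```

Call:
play_rows(translation=[[0.0002,0.001,0],[0.0003,0.002,0],[0.0003,0.002,0]], yaw=[0,0,0])

```text
clock: 23.65
eef_pos: [517.0, 49.1, 67.3]
eef_rot: [-3.141, 0.002, 1.408]
wrist_force: [-1.0, -9.8, 1.9]
finger_gap: 0.6
finger_force: 5.4
```

The force rose to 9.8 N against the stop, so the small poise is home. I'll retreat and check.

Call:
play_rows(translation=[[-0.0008,-0.005,0],[-0.0033,-0.02,0],[-0.0033,-0.02,0],[-0.0033,-0.02,0.03],[-0.0033,-0.02,0.08],[-0.0033,-0.02,0.13],[-0.05,-0.02,0.15],[-0.1,-0.02,0.15],[-0.15,-0.02,0.15],[-0.15,-0.02,0.15]], yaw=[0,0,0,0,0,0,0,0,0,0])

```text
clock: 24.9
eef_pos: [365.6, 30.5, 217.9]
eef_rot: [3.14, -0.0, 1.408]
wrist_force: [-0.5, 0.3, 0.1]
finger_gap: 0.8
finger_force: 0.0
```

Run:
```python
from h import *
s=telemetry.read_state();print(s["eef_pos"],s["wrist_force"])
c=eyes.camera("scene");b=c["pixels"]
for a in(-80,0): print("knob exp",proj(c,np.r_[N3+a*U,157.5]))
d=(b[195:275,240:400].max(2)<75).astype(np.uint8)
n,l,st,ce=cv2.connectedComponentsWithStats(d)
for i in range(1,n):
    if st[i,4]>60: print(st[i]+[240,195,0,0,0])
cv2.imwrite("pics/end.png",cv2.resize(b[160:310,200:430,::-1],None,fx=3.4,fy=3.4,interpolation=cv2.INTER_CUBIC))
```

```text
[365.55364554  30.50672823 217.90117187] [-0.53337519  0.30952926  0.12865305]
knob exp (np.float64(340.00513765050755), np.float64(225.79252719969983))
knob exp (np.float64(291.0589345190557), np.float64(212.1762044471609))
[281 210  25  41 592]
[369 212  17  29 292]
[328 233  61  20 143]
[381 264  19  11 131]
```

View pics/end.png

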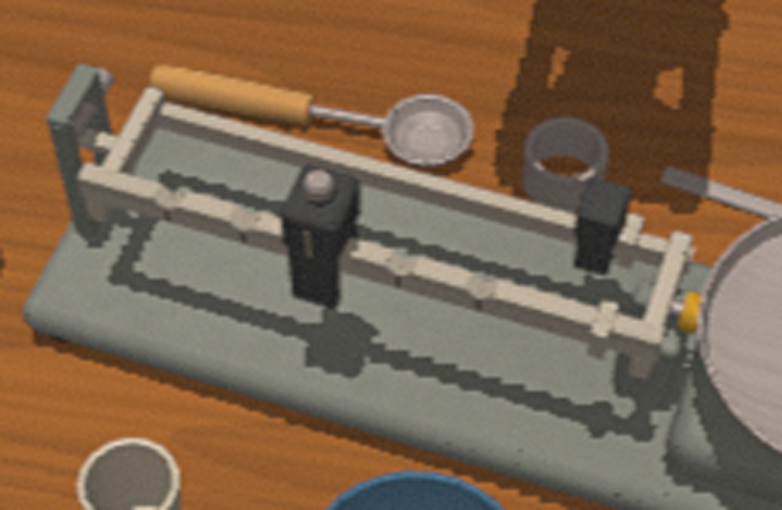

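The end view shows two notches on either side of the big poise, with the knob at px (293.5,214). That is 49 px from its notch‑1 position, as predicted for notch 3. The small poise touches its stop, and the wares are undisturbed.

```bash
python3 -c "
from cell import manip
print(manip.sign_off())"
```

```text
the job is handed in; nothing more can be done
None
```

I handed the job in: by camera and contact force, the big poise sits in the middle notch (300 g) and the small poise is home against its zero stop. My first pass ran too high and brushed over the knob, and I had no plunger reading to check it against.

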